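Knock out a putter head and lay it crown up in the gauge cradle

ROBOT

A 6-joint arm with a two-finger parallel gripper is mounted at the origin on the work surface. World frame = base frame: x ahead of the robot, y to its left, z up, the work surface at z = 0. Lengths are in m, angles in rad, forces in N, time in s.
With the tool pointing down it reaches from about 0.25 to 0.725 m from the base axis. Payload 4 kg.
Tool frame: the origin (TCP) lies midway between the tips of the shut fingers; the grasp point (between the pads) lies 19 mm behind it; z points along the fingers, y is the line along which they close (so a half turn about z gives the same grasp; the last joint's range is limited). The gripper opens to 85 mm and grips with 20 to 120 N. Pads are 22 mm wide; open, the fingers measure 114 mm over their backs; the gripper's body (76 mm by 85 mm) begins 54 mm behind the grasp point. The pads swing forward as they close: fully open they stand 13 mm farther back than shut.
Start: joints at [1.32, 0.241, 0.005, 1.335, 0, 1.571], TCP at [0.124, 0.484, 0.231] pointing down, gripper open.
Joint ranges: [-2.72, 2.72], [-1.05, 1.87], [-1.09, 1.28], [-1.99, 2.15], [-1.42, 1.44], [-3.14, 3.14]. Speed limits (rad/s): [2.79, 2.79, 3.14, 3.14, 3.14, 3.14].

INTERFACE

Orientations are given as a unit quaternion [x, y, z, w].
In Python, from workcell import get_obs, camera, job_done, silhouettes gives the robot as it stands. The module is installed in compiled form; this text tells all that it offers.
- The arm moves only by the tool drive_tool, never from a script. Its argument "increments" is a list of rows, each a list of 3 entries, a list of its own where there are three numbers: the shift along the world's x, y, z in mm, then the turn, a rotation vector about the world's x, y, z in degrees, then the opening, from 0 (shut) to 1 (fully open). A call has 1 to 8 rows; each row shifts and turns the commanded pose from where the row before left it; what a row does not reach is not made up. A row lasts 1/12 s, in which the tool goes at most 41.7 mm and 7.16 degrees, less where a joint would pass 70% of its speed; a pose out of reach is approached as far as the arm can. A call is refused whole if a number of a shift passes 41.7 or a number of a turn 7.16, either way. A call with a gripper value outside its range is refused whole. The fingers move at their own pace and stop on an object; the grip force is fixed at half the most. Time passes only in rows, so rows that do not move let the fingers close. It gives the time, the measured TCP pose, the force, the opening and the grip force at its end, in the units of the state.
- get_obs(): the state, without advancing time (a new reading comes with each control period).
- camera(name): name is "side" or "top"; returns a dict with "image" (400x640x3 uint8, red, green, blue), "K" (3x3 intrinsics, pixels), "view" (4x4, takes a point from world to camera coordinates). Camera axes: x right, y down, z forward; pixel columns grow to the right and rows downward; lengths in m; the calibration is good to about 2 mm. A picture is of the moment at which its call begins. There is no depth.
- job_done(): hands the job in; it is judged then, once.
Trained networks look in a picture, given as the dict that the camera call returned (one of the last four; its "shot" number tells which), for a name from the list of things; names that differ only in an ending like _2 or _b are one class to them, and where a whole thing is asked for, a point or a joint stands for the part that bears it (a point fixed in the world has none). Each returns a list of dicts, best first, with "conf" (0 to 1); they miss things now and then, are a little off and sometimes report something else, mostly with a low value. They report only what shows in the picture. A call takes as long as a camera call.
- silhouettes(query, picture): "region" (400x640 bool, what is visible of it) and "bbox" ([left, top, right, bottom] in pixels, round what is visible of it).
The state is a dict: "clock": time; "joint_pos": joint angles; "joint_vel": joint speeds; "tau": joint torques, N m; "eef_pos": TCP position; "tool_rot": TCP orientation; "ft_force": force on the tool from outside, world axes, zero at the start; "ft_torque": the same for the moment, N m; "grip_width": finger opening in m; "grasp_force": force on a finger pad.
Only numpy, scipy, OpenCV 4.12 (cv2) and the standard library are available. Lean on these libraries where they do the work, as an engineer would, in place of code of your own. Each camera call takes 0.05 s, during which the arm holds its last target. There are 200 camera calls.

TASK

The black mallet putter head is stuck sole up in the blue nest. Press the red lever pad fully down so the knockout rod lifts the head, take it out, turn it over so the crown with the white alignment line is on top, and lay it flat on the rubber pad of the cradle, between the yellow stops and centred. Handle it gently: never let it drop or topple, and leave the other things on the bench where they are.

Things in the scene. Friction and masses are not known exactly. Their poses are not given: they have to be found in the camera images.
- head: Black mallet putter head: x 62 mm front to back, y 96 mm, z 36 mm; 0.36 kg; origin at its centre. +z points out of the SOLE (silver plate, two red screws), -z out of the crown (black, white line along x, two pockets open to the back (+x), each at y 16 to 32 mm either side, 18 mm deep). Ends flat: it stands on them. Starts sole up, 2 mm below the nest rim, axes along the nest's.
- nest: Blue nest fixed to the bench, 98 (x) x 132 (y) mm; origin on the bench under its middle, z up. Rim at 68 mm; cavity 66 x 100 mm, 38 mm deep (2 mm clear round the head). A 36 mm thick steel knockout rod comes up through its floor. The lever sticks out of its -x side, to 153 mm from the middle. Foot plate 122 x 170 mm, 8 mm thick.
- lever (a joint): Knockout lever angle: 0 at the start (pad raised), 0.72 rad fully down at its stop. The rod rises 47.5 mm per rad: 34 mm at the stop, when the head's underside is 4 mm below the rim and 32 mm stands above it. Stiff, about 6 to 12 N at the pad; stays where it is left. Pivot at x = -58, z = 50 mm in the nest frame.
- lever_pad (a point): Middle of the top of the red lever pad (34 mm along the lever, 44 mm across, at the nest's y = 0). At the start 91 mm above the bench, tilted 0.36 rad (rising away from the nest); fully down it is 26 mm above the bench, tilted 0.36 rad the other way.
- cradle: Cradle fixed to the bench: silver base 110 x 150 mm, 8 mm thick; black rubber pad 42 (x) x 108 (y) mm, top 30 mm above the bench, between two yellow stops at its y ends (108 mm apart, tops at 42 mm). Origin on the bench under its middle, z up. The head lies along y, either way round, overhanging 10 mm front and back, its centre 48 mm above the bench.
- twin_head: Bystander: silver putter head of the same size, crown up on the bench; origin at its centre. Leave alone.
- tape_roll: Bystander: roll of tape, 96 mm across, 24 mm high.
- solvent: Bystander: bottle with red cap, 66 mm across, 170 mm tall.
- mallet: Bystander: hammer lying on the bench, 260 mm long.
- wrench: Bystander: wrench lying on the bench, 190 mm long.
- screw_pot: Bystander: green pot, 72 mm across, 60 mm high.
- polish_block: Bystander: green polishing block, 50 x 110 x 30 mm.

How it is judged:
On the way, in this order (a step that is already met when the one before it is completed fails the run):
1. the lever is pressed fully down and the head has risen out of the nest (value of joint lever above 0.62 rad and z of head in the frame of nest above 0.074 m), for 0.2 s.
2. the head is clear of the nest and turned over, crown up (horizontal distance between head and nest above 0.1 m and angle between head's own z axis and vertical above 2.8 rad), for 0.2 s.
At the end, for the whole second after the job is handed in: the head lies crown up (0.1 rad), flat and at rest on the cradle pad: centre within 12 mm front to back, 8 mm along it, 44 to 52 mm above the bench, in line within 0.12 rad; each bystander is within 25 mm of its start (x of head in the frame of cradle between -0.012 and 0.012 m and y of head in the frame of cradle between -0.008 and 0.008 m and z of head in the frame of cradle between 0.044 and 0.052 m and angle between head's own z axis and vertical above 3.04 rad and angle between the y axis of head and the y axis of cradle, either way round below 0.12 rad and linear speed of head below 0.02 m/s and angular speed of head below 0.1 rad/s and distance of each of twin_head, tape_roll, solvent, mallet, wrench, screw_pot, polish_block from where it was at the start of the episode below 0.025 m); the robot touches nothing.
It fails at once if the head is dropped, thrown or topples over (turns faster than 7 rad/s) (angular speed of head above 7 rad/s).
It fails at once if the head is dropped (falls free at over 0.4 m/s, about 8 mm) (contact force between head and anything else below 0.05 N and linear speed of head above 0.4 m/s).
It fails at once if the head is slammed down on the cradle (over 70 N) (contact force between head and cradle above 70 N).
It fails at once if the head is slammed down on the bench (over 70 N) (contact force between head and table above 70 N).
It fails at once if a bystander is knocked away (moved over 25 mm) (distance of any of twin_head, tape_roll, solvent, mallet, wrench, screw_pot, polish_block from where it was at the start of the episode above 0.025 m).
It also fails if it takes over 64 s, if anything falls off the work surface, if the arm or the gripper's body presses on something with over 40 N, if the wrist force passes 120 N, or if a joint passes its speed limit or range.

## Working session

There is one attempt and no reset: what is moved stays moved. The work goes in short steps, Python scripts to look and compute and a tool call to move; the robot and the scene stay as the last step left them, time stands still between calls to the robot, and variables do not carry over. Pictures are saved under pics/ and viewed, at most 10 in all, crops included, and the job is handed in when it is done.

Besides the shell and the picture viewer there is one more tool, called after "Call:" as name(argument=value, ...), one argument or row to a line, values as JSON. drive_tool: Moves the arm, as the interface text tells. Its arguments: {"type":"object","properties":{"increments":{"type":"array"}},"required":["increments"]}

```bash
mkdir -p pics; cat > h.py <<'E'
import numpy as np, cv2
from workcell import get_obs, camera, job_done, silhouettes
def save(p,n): cv2.imwrite('pics/'+n,p['image'][:,:,::-1])
def ray(p,u,v,z):
    R=p['view'][:3,:3];t=p['view'][:3,3];c=-R.T@t
    d=R.T@np.linalg.inv(p['K'])@np.array([u,v,1.]);return c+d*(z-c[2])/d[2]
def proj(p,X):
    X=np.atleast_2d(X);q=(p['view'][:3,:3]@X.T).T+p['view'][:3,3];q=(p['K']@q.T).T;return q[:,:2]/q[:,2:]
E
python3 - <<'E'
from h import *
for n in ('top','side'):
    p=camera(n);save(p,n+'0.png')
    print(n,p['K'][0,0],p['K'][:2,2],'cam',-p['view'][:3,:3].T@p['view'][:3,3],'fwd',p['view'][2,:3])
    for q in ['head','nest','lever_pad','cradle','twin_head','tape_roll','solvent','mallet','wrench','screw_pot','polish_block']:
        for s in silhouettes(q,p)[:2]:
            v,u=np.nonzero(s['region']);r=cv2.minAreaRect(np.c_[u,v].astype(np.float32)) if len(u) else None
            print(q,round(s['conf'],2),s['bbox'],np.round(ray(p,u.mean(),v.mean(),0.03),3)[:2],len(u),np.round(np.array([*r[0],*r[1],r[2]]),0))
print(get_obs())
E
```

```text
top 361.928821553602 [325.78428139 197.01539369] cam [ 0.43237656 -0.01038856  1.06738156] fwd [ 0.16305501 -0.01594715 -0.98648809]
head 0.88 [361.7, 182.1, 400.2, 211.6] [ 0.608 -0.182] 752 [379. 196.  35.  23.  15.]
nest 0.76 [341.8, 174.5, 405.7, 253.3] [ 0.577 -0.166] 1986 [372. 215.  58.  74.  13.]
nest 0.48 [219.1, 162.3, 270.5, 199.2] [0.65  0.213] 1877 [244. 180.  51.  37.   2.]
lever_pad 0.93 [360.1, 210.8, 376.0, 253.9] [ 0.493 -0.156] 406 [371. 233.  16.  38.  11.]
cradle 0.88 [219.2, 162.0, 270.5, 197.7] [0.65  0.214] 1777 [243. 180.  51.  35.   1.]
twin_head 0.97 [312.4, 128.7, 340.8, 163.9] [ 0.754 -0.025] 741 [326. 147.  34.  22.  82.]
tape_roll 0.78 [150.6, 243.9, 182.2, 278.2] [0.423 0.417] 503 [167. 259.  35.  34.  11.]
tape_roll 0.73 [344.4, 174.8, 405.2, 253.0] [ 0.576 -0.165] 1857 [372. 215.  57.  74.  14.]
solvent 0.61 [109.4, 191.6, 159.6, 216.5] [0.576 0.522] 923 [133. 203.  48.  24.  14.]
mallet 0.57 [470.1, 151.1, 501.4, 236.8] [ 0.6 -0.5] 961 [492. 194.  33.  86.  11.]
mallet 0.49 [218.1, 161.9, 269.5, 197.1] [0.65  0.214] 1839 [243. 180.  51.  37.   2.]
w
[... 1402 characters left out ...]
pos': array([ 1.32000465e+00,  2.40618501e-01,  5.00006788e-03,  1.33520000e+00,
       -3.33299444e-05,  1.57083795e+00]), 'joint_vel': array([-2.05281330e-03, -4.78284727e-05, -1.96878760e-03,  1.23957317e-03,
       -7.29558879e-04, -1.56371848e-05]), 'tau': array([-1.00441252e-03, -3.72224307e+01,  2.52688426e+01,  1.34748730e-03,
       -1.44503792e-04, -2.95298186e-06]), 'eef_pos': array([0.12409511, 0.48435496, 0.23129724]), 'tool_rot': array([ 1.25088122e-01,  9.92145635e-01, -1.30501912e-05,  1.51520178e-05]), 'ft_force': array([-0.03863468, -0.47866327, -0.27230746]), 'ft_torque': array([ 0.02568967, -0.01534434, -0.01594772]), 'grasp_force': 0.0, 'grip_width': 0.08515574660084857}
```

```bash
python3 - <<'E'
import cv2,numpy as np
t=cv2.imread('pics/top0.png');s=cv2.imread('pics/side0.png')
a=cv2.resize(t[120:270,210:410],(800,600),interpolation=cv2.INTER_CUBIC);cv2.imwrite('pics/a.png',a)
b=cv2.resize(s[130:280,260:400],(560,600),interpolation=cv2.INTER_CUBIC);cv2.imwrite('pics/b.png',b)
E
```

```text
(no output)
```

View pics/a.png

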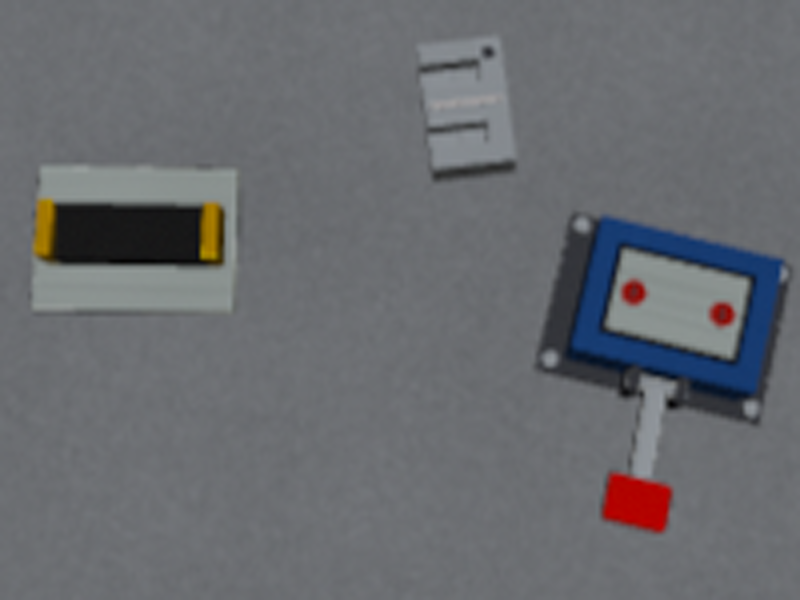

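View pics/b.png

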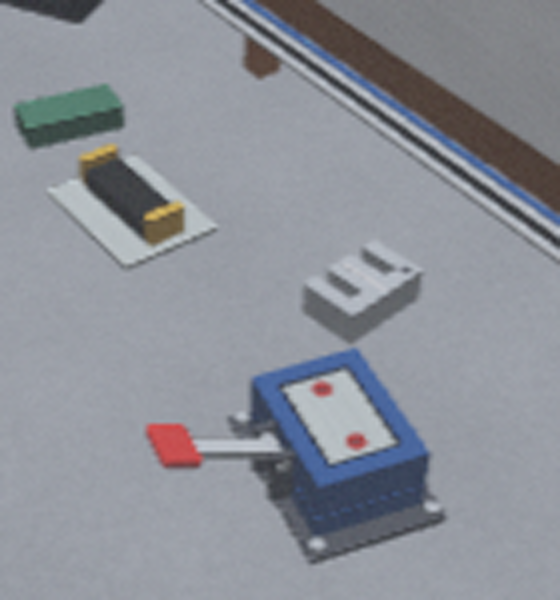

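View pics/top0.png

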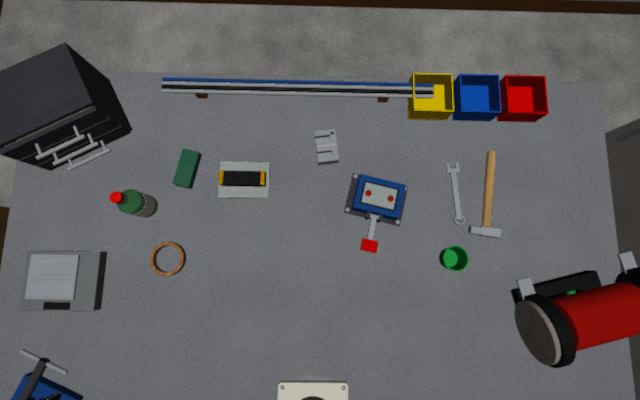

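The top view shows the nest sole-up at about (380,197), its lever pad towards the robot at (369,245), the cradle at (243,180), and the twin head at (326,147). The side view agrees: red pad raised, head flush in the nest, cradle clear.

My plan is to tilt the tool 45° sideways, pointing to -y and down, and pick the head from the nest. A +90° turn about x then stands it on its end. I regrasp it the same way, turn another +90°, and lay it in the cradle. First I fit the poses.

```bash
cat >> h.py <<'E'
from scipy.optimize import least_squares
def fit(x0,obs):
    # obs: list of (picture, local Nx3, pixels Nx2); returns x,y,yaw
    def res(q):
        c,s=np.cos(q[2]),np.sin(q[2]);R=np.array([[c,-s,0],[s,c,0],[0,0,1]])
        return np.concatenate([(proj(p,L@R.T+[q[0],q[1],0])-P).ravel() for p,L,P in obs])
    r=least_squares(res,x0,loss='soft_l1');return r.x,np.round(res(r.x).reshape(-1,2),1)
def rect(a,b,z): return np.array([[a/2,b/2,z],[a/2,-b/2,z],[-a/2,-b/2,z],[-a/2,b/2,z]])
E
python3 - <<'E'
from h import *
t=camera('top');s=camera('side')
T=lambda P:(np.array(P)+.5)/4-.5+[210,120]
S=lambda P:(np.array(P)+.5)/4-.5+[260,130]
nt=(t,np.r_[rect(.098,.132,.068),rect(.062,.096,.066)],T([(603,217),(787,262),(755,393),(570,352),(620,247),(752,278),(738,361),(603,330)]))
ns=(s,rect(.098,.132,.068),S([(355,350),(428,455),(318,487),(252,380)]))
ct=(t,rect(.11,.15,.008),T([(38,166),(238,169),(233,312),(33,310)]))
cs=(s,rect(.11,.15,.008),S([(140,155),(217,227),(127,267),(48,188)]))
cp=(t,np.array([[0,.054,.042],[0,-.054,.042]]),T([(54,232),(202,233)]))
for o in ([nt],[ns],[nt,ns]):print('nest',*fit([.6,-.18,-.2],o))
for o in ([ct],[cs],[ct,cs,cp]):print('cradle',*fit([.65,.21,0],o))
q=fit([.6,-.18,-.2],[nt,ns])[0]
for p,n in((t,'top'),(s,'side')):
  g=silhouettes('lever_pad',p)[0]['region']; m=p['image'].astype(int); red=g&(m[...,0]>2*m[...,1]+20)
  v,u=np.nonzero(red);c,si=np.cos(q[2]),np.sin(q[2])
  d=ray(p,u.mean(),v.mean(),.091)[:2]-q[:2];print(n,'pad local',c*d[0]+si*d[1],-si*d[0]+c*d[1])
E
```

```text
nest [ 0.60392908 -0.1767799  -0.21991069] [[-0.2 -0.1]
 [-0.7 -0.6]
 [ 0.4  0.2]
 [ 0.4 -0.6]
 [ 0.3  0. ]
 [ 0.4  0.1]
 [-0.5  0.6]
 [-0.2  0.3]]
nest [ 0.60529596 -0.17898049 -0.23127757] [[ 0.2 -0.2]
 [ 0.4 -0. ]
 [-0.1  0.5]
 [-0.4 -0.4]]
nest [ 0.60434668 -0.17734919 -0.22264641] [[ 0.1 -0.3]
 [-0.5 -0.7]
 [ 0.5  0.1]
 [ 0.6 -0.8]
 [ 0.5 -0.2]
 [ 0.6  0. ]
 [-0.4  0.4]
 [-0.   0.1]
 [-0.5 -0.4]
 [-0.1 -0.4]
 [-0.5  0.4]
 [-1.1 -0.4]]
cradle [0.65669497 0.21830426 0.00946348] [[ 0.1 -0. ]
 [ 0.2 -0.3]
 [ 0.3  0.1]
 [-0.7  0.2]]
cradle [ 0.6605689   0.21436635 -0.01748313] [[-0.2 -0.1]
 [ 0.5  0.1]
 [-0.4 -0.2]
 [ 0.2  0.2]]
cradle [0.65686696 0.21701434 0.00576558] [[ 0.6 -0.1]
 [ 0.7 -0.2]
 [ 0.7  0.1]
 [-0.3  0. ]
 [-1.8 -0.1]
 [-0.5 -0.3]
 [-1.  -0.2]
 [-1.1  0.5]
 [-0.4 -1.1]
 [ 0.2 -0.9]]
top pad local -0.1441417709191243 0.0024366292907464573
side pad local -0.14240006251126472 0.00029347187991784
```

Call:
drive_tool(
  increments=[
    [[18.8,-35,-4],[0,0,-4.9],0],
    [[18.8,-35,-4],[0,0,-4.9],0],
    [[18.8,-35,-4],[0,0,-4.9],0],
    [[18.8,-35,-4],[0,0,-4.9],0],
    [[18.8,-35,-4],[0,0,-4.9],0],
    [[18.8,-35,-4],[0,0,-4.9],0],
    [[18.8,-35,-4],[0,0,-4.9],0],
    [[18.8,-35,-4],[0,0,-4.9],0],
  ],
)

```text
clock: 2.07
eef_pos: [0.2749, 0.2027, 0.1994]
tool_rot: [0.452, 0.892, 0.001, 0.0]
ft_force: [0.8, -0.2, 1.2]
grip_width: 0.0001
grasp_force: 0.0
```

Call:
drive_tool(
  increments=[
    [[18.8,-35,-4],[0,0,-4.9],0],
    [[18.8,-35,-4],[0,0,-4.9],0],
    [[18.8,-35,-4],[0,0,-4.9],0],
    [[18.8,-35,-4],[0,0,-4.9],0],
    [[18.8,-35,-4],[0,0,-4.9],0],
    [[18.8,-35,-4],[0,0,-4.9],0],
    [[18.8,-35,-4],[0,0,-4.9],0],
    [[18.8,-35,-4],[0,0,-4.9],0],
  ],
)

```text
clock: 2.73
eef_pos: [0.4256, -0.0778, 0.1674]
tool_rot: [0.726, 0.688, 0.0, 0.0]
ft_force: [0.9, 0.6, -0.4]
grip_width: -0.0001
grasp_force: 0.0
```

Call:
drive_tool(
  increments=[
    [[18.8,-35,-4],[0,0,-4.9],0],
    [[18.8,-35,-4],[0,0,-4.9],0],
    [[0,0,0],[0,0,0],0],
  ],
)

```text
clock: 2.98
eef_pos: [0.4655, -0.1514, 0.1583]
tool_rot: [0.783, 0.622, -0.0, 0.002]
ft_force: [1.1, 0.1, -0.8]
grip_width: 0.0003
grasp_force: 0.0
```

Call:
drive_tool(
  increments=[
    [[0,0,-20],[0,0,0],0],
    [[0,0,-20],[0,0,0],0],
    [[0,0,-15],[0,0,0],0],
    [[0,0,0],[0,0,0],0],
  ],
)

```text
clock: 3.32
eef_pos: [0.4598, -0.1447, 0.1013]
tool_rot: [0.78, 0.626, -0.002, -0.003]
ft_force: [-1.4, 1.1, -0.4]
grip_width: -0.0
grasp_force: 0.0
```

Call:
drive_tool(
  increments=[
    [[0,0,-10],[0,0,0],0],
    [[0,0,-10],[0,0,0],0],
    [[0,0,-10],[0,0,0],0],
    [[0,0,-10],[0,0,0],0],
    [[0,0,-10],[0,0,0],0],
    [[0,0,-10],[0,0,0],0],
    [[0,0,-10],[0,0,0],0],
    [[0,0,-5],[0,0,0],0],
  ],
)

```text
clock: 3.98
eef_pos: [0.4638, -0.1458, 0.031]
tool_rot: [0.78, 0.626, 0.001, 0.001]
ft_force: [-1.1, 0.7, 9.6]
grip_width: 0.0
grasp_force: 4.7
```

Call:
drive_tool(
  increments=[
    [[0,0,-2],[0,0,0],0],
    [[0,0,-2],[0,0,0],0],
    [[0,0,0],[0,0,0],0],
  ],
)

```text
clock: 4.23
eef_pos: [0.4645, -0.1459, 0.0287]
tool_rot: [0.78, 0.626, 0.001, 0.002]
ft_force: [-3.8, 0.6, 14.6]
grip_width: 0.0003
grasp_force: 7.3
```

Call:
drive_tool(
  increments=[
    [[0,0,-3],[0,0,0],0],
    [[0,0,-3],[0,0,0],0],
    [[0,0,0],[0,0,0],0],
    [[0,0,0],[0,0,0],0],
  ],
)

```text
clock: 4.57
eef_pos: [0.4651, -0.1461, 0.0275]
tool_rot: [0.78, 0.626, 0.002, 0.003]
ft_force: [-14.7, 5.2, 51.5]
grip_width: -0.0001
grasp_force: 27.0
```

Call:
drive_tool(
  increments=[
    [[0,0,10],[0,0,0],0],
    [[0,0,30],[0,0,0],0],
    [[0,0,40],[0,0,0],0],
    [[0,0,40],[0,0,0],0],
    [[0,0,40],[0,0,0],0],
  ],
)

```text
clock: 4.98
eef_pos: [0.4622, -0.1452, 0.1823]
tool_rot: [0.78, 0.626, 0.0, 0.0]
ft_force: [1.8, -0.4, -0.0]
grip_width: -0.0001
grasp_force: 0.0
```

Call:
drive_tool(
  increments=[
    [[21,-1.2,0],[-6.27,1.42,0],1],
    [[21,-1.2,0],[-6.27,1.42,0],1],
    [[21,-1.2,0],[-6.27,1.42,0],1],
    [[21,-1.2,0],[-6.27,1.42,0],1],
    [[21,-1.2,0],[-6.27,1.42,0],1],
    [[21,-1.2,0],[-6.27,1.42,0],1],
    [[21,-1.2,0],[-6.27,1.42,0],1],
    [[0,0,0],[0,0,0],1],
  ],
)

```text
clock: 5.65
eef_pos: [0.6113, -0.1499, 0.1699]
tool_rot: [0.717, 0.581, -0.305, 0.236]
ft_force: [-1.8, 0.7, -3.3]
grip_width: 0.0854
grasp_force: 0.0
```

```bash
python3 - <<'E'
from h import *
t=camera('top');s=camera('side')
a=cv2.resize(t['image'][150:275,310:450],(560,500),interpolation=cv2.INTER_CUBIC)
b=cv2.resize(s['image'][150:275,280:400],(480,500),interpolation=cv2.INTER_CUBIC)
cv2.imwrite('pics/c.png',cv2.resize(np.hstack([a,b])[:,:,::-1],(800,385)))
o=get_obs();print(o['joint_pos'],o['eef_pos'],o['tool_rot'],o['grip_width'],o['clock'])
from scipy.spatial.transform import Rotation as R
print(R.from_quat(o['tool_rot']).as_matrix())
E
```

```text
[ 0.08650336  0.7068567   0.35213286  1.51484857 -0.73910152  1.98796963] [ 0.60972209 -0.15233727  0.17609039] [ 0.71920865  0.57957273 -0.30115348  0.23694084] 0.08569500113417151 5.75
[[ 0.14680407  0.97637855 -0.15853547]
 [ 0.69095631 -0.21590899 -0.68990049]
 [-0.70783327 -0.00826088 -0.70633124]]
```

View pics/c.png

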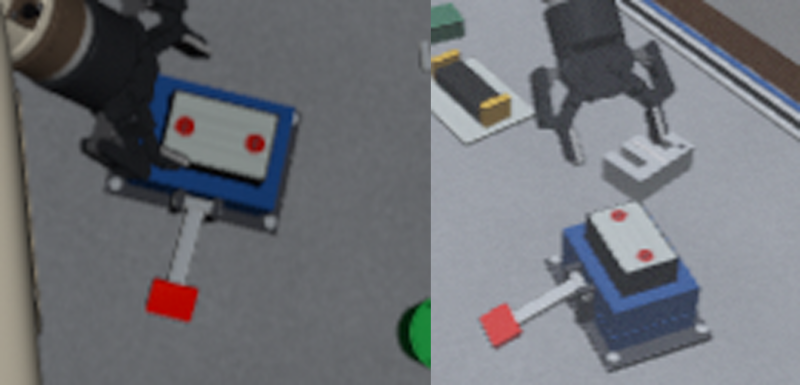

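The head is raised with the lever down, and the open, tilted gripper straddles the head's front-to-back line. I'll go in and close.

Call:
drive_tool(
  increments=[
    [[0,0,-21],[0,0,0],1],
    [[0,0,-21],[0,0,0],1],
    [[0,0,-20],[0,0,0],1],
    [[-2,-10,-10],[0,0,0],1],
    [[-2,-10,-10],[0,0,0],1],
    [[-2,-10,-10],[0,0,0],1],
    [[-3,-11,-12],[0,0,0],1],
    [[0,0,0],[0,0,0],1],
  ],
)

```text
clock: 6.42
eef_pos: [0.5987, -0.1975, 0.0772]
tool_rot: [0.722, 0.576, -0.299, 0.238]
ft_force: [0.2, -0.7, 0.6]
grip_width: 0.0853
grasp_force: 0.0
```

Call:
drive_tool(
  increments=[
    [[0,0,0],[0,0,0],0.75],
    [[0,0,0],[0,0,0],0.7],
    [[0,0,0],[0,0,0],0.6],
    [[0,0,0],[0,0,0],0.5],
    [[0,0,0],[0,0,0],0.4],
    [[0,0,0],[0,0,0],0.4],
  ],
)

```text
clock: 6.92
eef_pos: [0.6017, -0.1949, 0.0784]
tool_rot: [0.72, 0.578, -0.299, 0.24]
ft_force: [-1.3, 0.1, 6.9]
grip_width: 0.061
grasp_force: 67.1
```

Call:
drive_tool(
  increments=[
    [[0,0,5],[0,0,0],0.4],
    [[0,0,10],[0,0,0],0.4],
    [[0,0,15],[0,0,0],0.4],
    [[0,0,20],[0,0,0],0.4],
    [[0,0,25],[0,0,0],0.4],
    [[0,0,25],[0,0,0],0.4],
    [[0,0,0],[0,0,0],0.4],
  ],
)

```text
clock: 7.5
eef_pos: [0.6031, -0.1949, 0.1812]
tool_rot: [0.722, 0.577, -0.296, 0.241]
ft_force: [1.3, 0.4, -2.1]
grip_width: 0.0609
grasp_force: 66.4
```

Call:
drive_tool(
  increments=[
    [[-7.2,14.4,0],[4.88,-1.1,0],0.4],
    [[-7.2,14.4,0],[4.88,-1.1,0],0.4],
    [[-7.2,14.4,0],[4.88,-1.1,0],0.4],
    [[-7.2,14.4,0],[4.88,-1.1,0],0.4],
    [[-7.2,14.4,0],[4.88,-1.1,0],0.4],
    [[-7.2,14.4,0],[4.88,-1.1,0],0.4],
    [[-7.2,14.4,0],[4.88,-1.1,0],0.4],
    [[-7.2,14.4,0],[4.88,-1.1,0],0.4],
  ],
)

```text
clock: 8.17
eef_pos: [0.5421, -0.0788, 0.1747]
tool_rot: [0.779, 0.625, -0.033, 0.025]
ft_force: [-0.9, -0.4, -4.6]
grip_width: 0.061
grasp_force: 66.4
```

Call:
drive_tool(
  increments=[
    [[-7.2,14.4,0],[4.88,-1.1,0],0.4],
    [[-7.2,14.4,0],[4.88,-1.1,0],0.4],
    [[-7.2,14.4,0],[4.88,-1.1,0],0.4],
    [[-7.2,14.4,0],[4.88,-1.1,0],0.4],
    [[-7.2,14.4,0],[4.88,-1.1,0],0.4],
    [[-7.2,14.4,0],[4.88,-1.1,0],0.4],
    [[-7.2,14.4,0],[4.88,-1.1,0],0.4],
    [[-7.2,14.4,0],[4.88,-1.1,0],0.4],
  ],
)

```text
clock: 8.83
eef_pos: [0.4843, 0.0356, 0.1746]
tool_rot: [0.744, 0.596, 0.236, -0.189]
ft_force: [-0.1, -0.1, -3.2]
grip_width: 0.0609
grasp_force: 66.5
```

Call:
drive_tool(
  increments=[
    [[-7.2,14.4,0],[4.88,-1.1,0],0.4],
    [[-7.2,14.4,0],[4.88,-1.1,0],0.4],
    [[0,0,0],[0,0,4.3],0.4],
    [[0,0,0],[0,0,4.3],0.4],
    [[0,0,0],[0,0,4.2],0.4],
    [[0,0,0],[0,0,0],0.4],
    [[0,0,0],[0,0,0],0.4],
  ],
)

```text
clock: 9.42
eef_pos: [0.471, 0.064, 0.174]
tool_rot: [0.652, 0.654, 0.27, -0.271]
ft_force: [-0.5, -0.0, -5.0]
grip_width: 0.061
grasp_force: 67.1
```

```bash
python3 - <<'E'
from h import *
t=camera('top');s=camera('side')
a=t['image'][100:300,210:410];b=s['image'][100:300,220:420]
cv2.imwrite('pics/d.png',cv2.resize(np.hstack([a,b])[:,:,::-1],(800,400),interpolation=cv2.INTER_CUBIC))
o=get_obs();print(o['joint_pos'],o['eef_pos'],o['clock'],o['ft_force'],o['ft_torque'])
from scipy.spatial.transform import Rotation as R
print(R.from_quat(o['tool_rot']).as_matrix().round(3))
E
```

```text
[-0.30908529  0.40169001 -0.18065674  1.28640419  0.7381066   1.14247034] [0.4702672  0.06421532 0.17460336] 9.5167 [-0.0264647   0.11991903 -4.40518722] [-1.24164367  0.0398439   0.01563588]
[[-0.002  1.    -0.002]
 [ 0.707  0.003  0.707]
 [ 0.707  0.    -0.707]]
```

View pics/d.png

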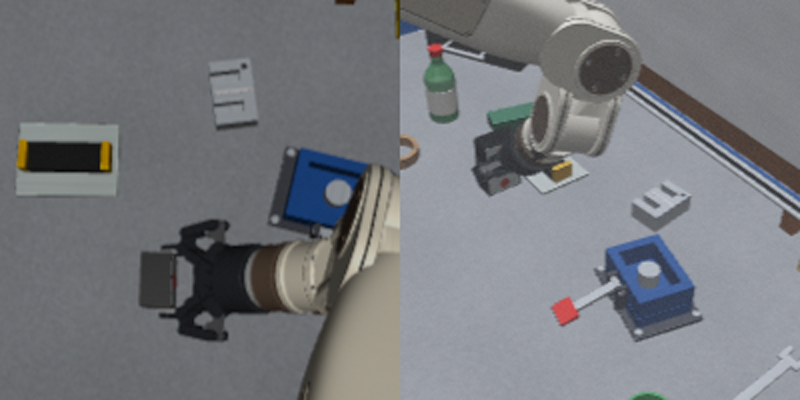

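The head is held on end, screws facing -y, and its lower end is above the bench. I'll lower it gently.

Call:
drive_tool(
  increments=[
    [[0,0,-25],[0,0,0],0.4],
    [[0,0,-30],[0,0,0],0.4],
    [[0,0,-30],[0,0,0],0.4],
    [[0,0,-25],[0,0,0],0.4],
    [[0,0,-15],[0,0,0],0.4],
    [[0,0,-10],[0,0,0],0.4],
    [[0,0,0],[0,0,0],0.4],
  ],
)

```text
clock: 10.1
eef_pos: [0.4692, 0.0644, 0.0388]
tool_rot: [0.652, 0.654, 0.27, -0.272]
ft_force: [-1.1, -0.0, -3.0]
grip_width: 0.0611
grasp_force: 67.0
```

Call:
drive_tool(
  increments=[
    [[0,0,-3],[0,0,0],0.4],
    [[0,0,-2],[0,0,0],0.4],
    [[0,0,-1],[0,0,0],0.4],
    [[0,0,0],[0,0,0],0.4],
  ],
)

```text
clock: 10.43
eef_pos: [0.4715, 0.064, 0.035]
tool_rot: [0.652, 0.655, 0.271, -0.27]
ft_force: [-0.2, -1.1, -3.6]
grip_width: 0.0614
grasp_force: 67.0
```

Call:
drive_tool(
  increments=[
    [[0,0,-1],[0,0,0],0.4],
    [[0,0,-1],[0,0,0],0.4],
    [[0,0,-1],[0,0,0],0.4],
    [[0,0,0],[0,0,0],0.4],
    [[0,0,0],[0,0,0],0.4],
  ],
)

```text
clock: 10.85
eef_pos: [0.4709, 0.0642, 0.0313]
tool_rot: [0.652, 0.655, 0.271, -0.271]
ft_force: [0.6, -0.7, -3.8]
grip_width: 0.0611
grasp_force: 67.0
```

Call:
drive_tool(
  increments=[
    [[0,0,-1],[0,0,0],0.4],
    [[0,0,0],[0,0,0],0.4],
    [[0,0,0],[0,0,0],0.4],
  ],
)

```text
clock: 11.1
eef_pos: [0.4709, 0.0642, 0.0302]
tool_rot: [0.652, 0.655, 0.271, -0.271]
ft_force: [0.3, -1.0, -3.1]
grip_width: 0.0614
grasp_force: 67.1
```

Call:
drive_tool(
  increments=[
    [[0,0,-1],[0,0,0],0.4],
    [[0,0,0],[0,0,0],0.4],
    [[0,0,0],[0,0,0],0.4],
  ],
)

```text
clock: 11.35
eef_pos: [0.4709, 0.0642, 0.0301]
tool_rot: [0.652, 0.654, 0.271, -0.271]
ft_force: [-2.7, -2.9, 5.2]
grip_width: 0.0611
grasp_force: 67.7
```

Call:
drive_tool(
  increments=[
    [[0,0,-1],[0,0,0],0.4],
    [[0,0,0],[0,0,0],0.4],
    [[0,0,0],[0,0,0],0.4],
  ],
)

```text
clock: 11.6
eef_pos: [0.4709, 0.0643, 0.0301]
tool_rot: [0.652, 0.654, 0.272, -0.271]
ft_force: [-6.5, -5.3, 11.0]
grip_width: 0.0612
grasp_force: 68.6
```

Contact came at TCP z 0.030, as predicted, so the head is standing. I'll relax the push, open, back off along the fingers and rise.

Call:
drive_tool(
  increments=[
    [[0,0,1.5],[0,0,0],0.4],
    [[0,0,0],[0,0,0],0.4],
    [[0,0,0],[0,0,0],0.85],
    [[0,0,0],[0,0,0],1],
    [[0,0,0],[0,0,0],1],
    [[0,0,0],[0,0,0],1],
  ],
)

```text
clock: 12.1
eef_pos: [0.471, 0.0644, 0.0297]
tool_rot: [0.652, 0.655, 0.271, -0.271]
ft_force: [0.5, 0.5, 0.4]
grip_width: 0.0855
grasp_force: 0.0
```

Call:
drive_tool(
  increments=[
    [[0,-5,5],[0,0,0],1],
    [[0,-10,10],[0,0,0],1],
    [[0,-20,20],[0,0,0],1],
    [[0,-25,25],[0,0,0],1],
    [[0,-20,25],[0,0,0],1],
    [[0,0,35],[0,0,0],1],
    [[0,0,35],[0,0,0],1],
    [[0,0,35],[0,0,0],1],
  ],
)

```text
clock: 12.77
eef_pos: [0.4707, -0.0165, 0.2217]
tool_rot: [0.652, 0.654, 0.271, -0.271]
ft_force: [0.5, 0.1, 0.0]
grip_width: 0.0852
grasp_force: 0.0
```

Call:
drive_tool(
  increments=[
    [[0,10.6,0],[-6.93,0,0],1],
    [[0,10.6,0],[-6.93,0,0],1],
    [[0,10.6,0],[-6.93,0,0],1],
    [[0,10.6,0],[-6.93,0,0],1],
    [[0,10.6,0],[-6.93,0,0],1],
    [[0,10.6,0],[-6.93,0,0],1],
    [[0,10.6,0],[-6.93,0,0],1],
  ],
)

```text
clock: 13.35
eef_pos: [0.4713, 0.0585, 0.222]
tool_rot: [0.706, 0.708, -0.022, 0.024]
ft_force: [-0.3, 0.2, -0.6]
grip_width: 0.0856
grasp_force: 0.0
```

Call:
drive_tool(
  increments=[
    [[0,10.6,0],[-6.93,0,0],1],
    [[0,10.6,0],[-6.93,0,0],1],
    [[0,10.6,0],[-6.93,0,0],1],
    [[0,10.6,0],[-6.93,0,0],1],
    [[0,10.6,0],[-6.93,0,0],1],
    [[0,10.6,0],[-6.93,0,0],1],
    [[0,0,0],[0,0,0],1],
  ],
)

```text
clock: 13.93
eef_pos: [0.4693, 0.1257, 0.2123]
tool_rot: [0.647, 0.656, -0.279, 0.27]
ft_force: [-0.6, -0.5, -2.6]
grip_width: 0.0854
grasp_force: 0.0
```

```bash
python3 - <<'E'
from h import *
t=camera('top');s=camera('side')
a=t['image'][100:300,210:410];b=s['image'][100:300,220:420]
cv2.imwrite('pics/e.png',cv2.resize(np.hstack([a,b])[:,:,::-1],(800,400),interpolation=cv2.INTER_CUBIC))
for p in(t,s):
  for g in silhouettes('head',p)[:2]: print(g['conf'],g['bbox'])
  print(proj(p,np.array([[.470+a*.031,.0606+b*.018,z] for z in(0,.096) for a,b in((1,1),(1,-1),(-1,-1),(-1,1))])).round(0).tolist())
o=get_obs();print(o['joint_pos'],o['eef_pos'],o['clock'],o['ft_force'])
from scipy.spatial.transform import Rotation as R
print(R.from_quat(o['tool_rot']).as_matrix().round(3))
E
```

```text
[[289.0, 233.0], [301.0, 233.0], [301.0, 254.0], [288.0, 254.0], [286.0, 230.0], [300.0, 230.0], [299.0, 254.0], [285.0, 254.0]]
0.63 [259.6, 196.7, 280.1, 229.0]
[[276.0, 217.0], [282.0, 223.0], [267.0, 229.0], [262.0, 224.0], [275.0, 197.0], [280.0, 202.0], [265.0, 209.0], [259.0, 203.0]]
[ 0.61888056  0.56141021  0.18848734  1.72446902 -0.61216403  2.35776427] [0.47112219 0.12142727 0.22074404] 14.1333 [ 0.72863938 -0.07018208 -0.59994275]
[[-0.003  1.    -0.002]
 [ 0.708  0.001 -0.707]
 [-0.707 -0.003 -0.708]]
```

View pics/e.png

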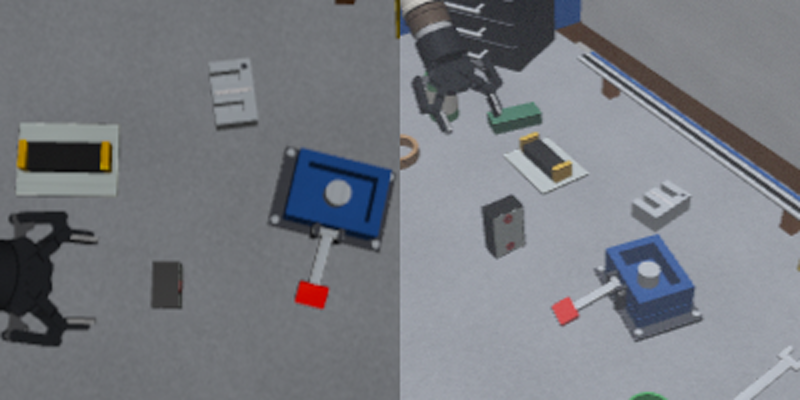

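The head stands upright on its end at about (0.470, 0.061), and the predicted box matches the network's within 2 px. Regrasping at 45° from the crown side, held a bit back so the palm clears the upper corner.

Call:
drive_tool(
  increments=[
    [[0,0,-20],[0,0,0],1],
    [[0,0,-35],[0,0,0],1],
    [[0,0,-34],[0,0,0],1],
    [[0,0,-25],[0,0,0],1],
    [[0,-10,-10],[0,0,0],1],
    [[0,-15,-15],[0,0,0],1],
    [[0,-15,-15],[0,0,0],1],
    [[0,0,0],[0,0,0],1],
  ],
)

```text
clock: 14.8
eef_pos: [0.4699, 0.0781, 0.0667]
tool_rot: [0.654, 0.652, -0.272, 0.269]
ft_force: [-0.1, 0.3, -0.4]
grip_width: 0.0859
grasp_force: 0.0
```

Call:
drive_tool(
  increments=[
    [[0,-8,-8],[0,0,0],1],
    [[0,-8,-8],[0,0,0],1],
    [[0,-8,-8],[0,0,0],1],
    [[0,-7,-7],[0,0,0],1],
    [[0,0,0],[0,0,0],1],
    [[0,0,0],[0,0,0],1],
  ],
)

```text
clock: 15.3
eef_pos: [0.4718, 0.0507, 0.037]
tool_rot: [0.654, 0.653, -0.27, 0.27]
ft_force: [0.2, 0.6, 1.1]
grip_width: 0.0853
grasp_force: 0.0
```

Call:
drive_tool(
  increments=[
    [[0,0,0],[0,0,0],0.8],
    [[0,0,0],[0,0,0],0.75],
    [[0,0,0],[0,0,0],0.7],
    [[0,0,0],[0,0,0],0.6],
    [[0,0,0],[0,0,0],0.5],
    [[0,0,0],[0,0,0],0.4],
    [[0,0,0],[0,0,0],0.4],
  ],
)

```text
clock: 15.88
eef_pos: [0.4717, 0.0517, 0.0362]
tool_rot: [0.652, 0.654, -0.271, 0.271]
ft_force: [-1.6, 2.5, 5.4]
grip_width: 0.0612
grasp_force: 66.4
```

Call:
drive_tool(
  increments=[
    [[0,0,5],[0,0,0],0.4],
    [[0,0,10],[0,0,0],0.4],
    [[0,0,20],[0,0,0],0.4],
    [[0,0,30],[0,0,0],0.4],
    [[0,0,30],[0,0,0],0.4],
    [[0,0,25],[0,0,0],0.4],
    [[0,0,10],[0,0,0],0.4],
    [[0,0,0],[0,0,0],0.4],
  ],
)

```text
clock: 16.55
eef_pos: [0.472, 0.0517, 0.167]
tool_rot: [0.653, 0.654, -0.27, 0.27]
ft_force: [0.1, -0.5, -3.4]
grip_width: 0.061
grasp_force: 66.0
```

Call:
drive_tool(
  increments=[
    [[10.3,9.9,0],[5,0,0],0.4],
    [[10.3,9.9,0],[5,0,0],0.4],
    [[10.3,9.9,0],[5,0,0],0.4],
    [[10.3,9.9,0],[5,0,0],0.4],
    [[10.3,9.9,0],[5,0,0],0.4],
    [[10.3,9.9,0],[5,0,0],0.4],
    [[10.3,9.9,0],[5,0,0],0.4],
    [[10.3,9.9,0],[5,0,0],0.4],
  ],
)

```text
clock: 17.22
eef_pos: [0.5527, 0.1303, 0.1628]
tool_rot: [0.705, 0.708, -0.032, 0.028]
ft_force: [-1.1, -0.3, -4.7]
grip_width: 0.0611
grasp_force: 65.9
```

Call:
drive_tool(
  increments=[
    [[10.3,9.9,0],[5,0,0],0.4],
    [[10.3,9.9,0],[5,0,0],0.4],
    [[10.3,9.9,0],[5,0,0],0.4],
    [[10.3,9.9,0],[5,0,0],0.4],
    [[10.3,9.9,0],[5,0,0],0.4],
    [[10.3,9.9,0],[5,0,0],0.4],
    [[10.3,9.9,0],[5,0,0],0.4],
    [[10.3,9.9,0],[5,0,0],0.4],
  ],
)

```text
clock: 17.88
eef_pos: [0.6349, 0.2088, 0.1618]
tool_rot: [0.673, 0.675, 0.211, -0.214]
ft_force: [0.2, -1.2, -3.5]
grip_width: 0.0611
grasp_force: 66.0
```

Call:
drive_tool(
  increments=[
    [[10.3,9.9,0],[5,0,0],0.4],
    [[10.3,9.9,0],[5,0,0],0.4],
    [[0,0,0],[0,0,0],0.4],
    [[0,0,-25],[0,0,0],0.4],
    [[0,0,-25],[0,0,0],0.4],
    [[0,0,-15],[0,0,0],0.4],
    [[0,0,0],[0,0,0],0.4],
    [[0,0,0],[0,0,0],0.4],
  ],
)

```text
clock: 18.55
eef_pos: [0.6543, 0.2291, 0.0972]
tool_rot: [0.653, 0.655, 0.268, -0.272]
ft_force: [0.1, 0.2, -3.7]
grip_width: 0.0613
grasp_force: 66.3
```

```bash
python3 - <<'E'
from h import *
t=camera('top');s=camera('side')
a=cv2.resize(t['image'][140:215,200:300],(800,600),interpolation=cv2.INTER_CUBIC)
b=cv2.resize(s['image'][100:220,220:380],(800,600),interpolation=cv2.INTER_CUBIC)
cv2.imwrite('pics/f.png',cv2.resize(np.hstack([a,b])[:,:,::-1],(800,300),interpolation=cv2.INTER_AREA))
o=get_obs();e=o['eef_pos'];print(o['joint_pos'],e,o['clock'],o['ft_force'])
c=e+[0,-.0118,.0089]
L=rect(.062,.096,-.018);L2=rect(.062,.096,.018)
for p,n in((t,'top'),(s,'side')):
  print(n,[g['bbox'] for g in silhouettes('head',p)[:1]],proj(p,np.r_[L,L2]+c).round(1).tolist())
from scipy.spatial.transform import Rotation as R
print(R.from_quat(o['tool_rot']).as_matrix().round(3))
E
```

```text
[0.02287243 0.70254378 0.14491989 0.99237047 0.78370324 1.59683835] [0.65660324 0.22931964 0.10055555] 18.65 [ 0.57111698  0.10565889 -3.79115209]
top [[333.1, 136.3, 338.9, 160.8]] [[220.7, 161.6], [255.6, 162.3], [254.5, 184.3], [219.3, 183.6], [217.1, 158.1], [253.2, 158.8], [252.1, 181.6], [215.6, 180.9]]
side [[279.6, 150.3, 303.1, 170.3]] [[290.9, 156.5], [304.4, 167.9], [290.9, 173.3], [277.8, 161.4], [290.7, 148.9], [304.3, 160.2], [290.6, 165.5], [277.3, 153.8]]
[[-0.005  1.    -0.001]
 [ 0.708  0.004  0.706]
 [ 0.706  0.002 -0.708]]
```

View pics/f.png

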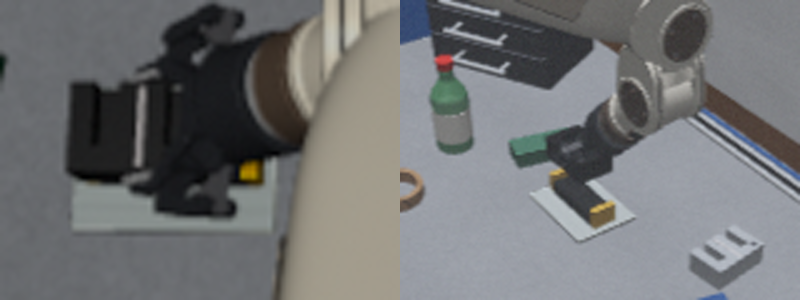

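The head is crown up with the white line on top, directly over the cradle. I'll lower it slowly until it touches.

Call:
drive_tool(
  increments=[
    [[0,0,-20],[0,0,0],0.4],
    [[0,0,-20],[0,0,0],0.4],
    [[0,0,-10],[0,0,0],0.4],
    [[0,0,-5],[0,0,0],0.4],
    [[0,0,-2],[0,0,0],0.4],
    [[0,0,0],[0,0,0],0.4],
  ],
)

```text
clock: 19.25
eef_pos: [0.6566, 0.2292, 0.0433]
tool_rot: [0.652, 0.655, 0.27, -0.27]
ft_force: [-0.4, 0.2, -3.3]
grip_width: 0.0611
grasp_force: 66.4
```

Call:
drive_tool(
  increments=[
    [[0,0,-1],[0,0,0],0.4],
    [[0,0,-1],[0,0,0],0.4],
    [[0,0,-1],[0,0,0],0.4],
    [[0,0,0],[0,0,0],0.4],
    [[0,0,0],[0,0,0],0.4],
  ],
)

```text
clock: 19.67
eef_pos: [0.6564, 0.2292, 0.0401]
tool_rot: [0.652, 0.655, 0.27, -0.27]
ft_force: [0.5, 0.4, -4.0]
grip_width: 0.0615
grasp_force: 66.4
```

Call:
drive_tool(
  increments=[
    [[0,0,-1],[0,0,0],0.4],
    [[0,0,0],[0,0,0],0.4],
    [[0,0,0],[0,0,0],0.4],
  ],
)

```text
clock: 19.92
eef_pos: [0.6566, 0.2292, 0.0394]
tool_rot: [0.652, 0.655, 0.271, -0.27]
ft_force: [-0.6, -1.8, -0.8]
grip_width: 0.0611
grasp_force: 66.6
```

Call:
drive_tool(
  increments=[
    [[0,0,-1],[0,0,0],0.4],
    [[0,0,0],[0,0,0],0.4],
    [[0,0,0],[0,0,0],0.4],
  ],
)

```text
clock: 20.17
eef_pos: [0.6566, 0.2292, 0.0394]
tool_rot: [0.652, 0.655, 0.271, -0.271]
ft_force: [-3.4, -3.5, 5.5]
grip_width: 0.0609
grasp_force: 67.3
```

The head is seated at the predicted height. I'll release, back off along the fingers and check.

Call:
drive_tool(
  increments=[
    [[0,0,0],[0,0,0],0.7],
    [[0,0,0],[0,0,0],0.85],
    [[0,0,0],[0,0,0],1],
    [[0,0,0],[0,0,0],1],
    [[0,0,0],[0,0,0],1],
  ],
)

```text
clock: 20.58
eef_pos: [0.6565, 0.2294, 0.0378]
tool_rot: [0.652, 0.655, 0.27, -0.27]
ft_force: [0.3, 0.7, -0.3]
grip_width: 0.085
grasp_force: 0.0
```

Call:
drive_tool(
  increments=[
    [[0,-5,5],[0,0,0],1],
    [[0,-10,10],[0,0,0],1],
    [[0,-20,20],[0,0,0],1],
    [[0,-25,25],[0,0,0],1],
    [[0,-25,25],[0,0,0],1],
    [[-10,-25,25],[0,0,0],1],
    [[-25,-25,15],[0,0,0],1],
    [[-30,-25,0],[0,0,0],1],
  ],
)

```text
clock: 21.25
eef_pos: [0.5939, 0.0675, 0.1674]
tool_rot: [0.651, 0.657, 0.273, -0.267]
ft_force: [1.2, -0.9, -0.4]
grip_width: 0.0855
grasp_force: 0.0
```

Call:
drive_tool(
  increments=[
    [[-30,-25,0],[0,0,0],1],
    [[-30,-25,0],[0,0,0],1],
    [[-30,-20,0],[0,0,0],1],
    [[0,0,0],[0,0,0],1],
    [[0,0,0],[0,0,0],1],
  ],
)

```text
clock: 21.67
eef_pos: [0.5008, -0.0024, 0.1635]
tool_rot: [0.653, 0.654, 0.271, -0.27]
ft_force: [0.8, -0.3, -0.0]
grip_width: 0.0855
grasp_force: 0.0
```

```bash
python3 - <<'E'
from h import *
t=camera('top');s=camera('side')
a=cv2.resize(t['image'][140:215,200:300],(800,600),interpolation=cv2.INTER_CUBIC)
cv2.imwrite('pics/g.png',a[:,:,::-1]);save(t,'top1.png')
o=get_obs();print(o['eef_pos'],o['clock'],o['ft_force'])
for q in ['head','twin_head','tape_roll','solvent','mallet','wrench','screw_pot','polish_block']:
  for p in(t,s):print(q,[(round(g['conf'],2),g['bbox']) for g in silhouettes(q,p)[:1]])
print(proj(t,rect(.062,.096,.066)+[.6566,.2174,0]).round(1).tolist())
E
```

```text
[ 0.50203957 -0.00113726  0.16327592] 21.7667 [0.6490006  0.48464146 0.20351101]
head [(0.59, [222.7, 166.1, 261.4, 188.9])]
head [(0.74, [281.5, 163.5, 299.0, 178.7])]
twin_head [(0.81, [313.6, 131.3, 339.0, 164.1])]
twin_head [(0.95, [335.4, 189.0, 364.5, 217.3])]
tape_roll [(0.81, [147.7, 244.0, 181.8, 276.0])]
tape_roll [(0.5, [206.0, 167.2, 225.9, 179.8])]
solvent [(0.88, [108.5, 191.5, 157.0, 218.2])]
solvent [(0.77, [230.9, 120.2, 250.1, 160.3])]
mallet [(0.61, [482.6, 152.4, 501.1, 236.2])]
mallet [(0.63, [377.2, 287.2, 460.8, 345.9])]
wrench [(0.45, [449.9, 162.7, 455.6, 172.3])]
wrench [(0.95, [374.1, 273.2, 422.5, 314.0])]
screw_pot []
screw_pot [(0.72, [330.7, 294.7, 355.6, 328.1])]
polish_block [(0.93, [174.7, 147.6, 200.8, 188.5])]
polish_block [(0.62, [275.8, 176.4, 287.9, 189.8])]
[[223.2, 164.0], [257.2, 164.6], [256.2, 186.1], [221.8, 185.5]]
```

View pics/g.png

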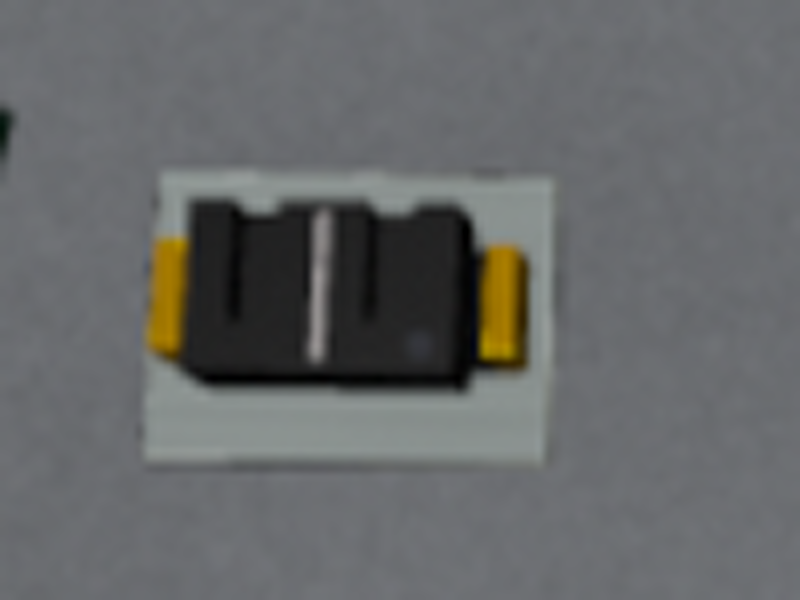

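The head lies crown up, between the yellow stops, with the white line at (240,176). One numeric check of the centring before I hand in.

```bash
python3 - <<'E'
from h import *
t=camera('top')
f=lambda u,v,z:ray(t,(u+.5)/8-.5+200,(v+.5)/8-.5+140,z)[:2].round(4)
print('line mid',f(320,285,.066),'ends',f(323,208,.066),f(316,362,.066))
print('head corners',f(192,202,.066),f(462,207,.066))
print('right stop inner',f(483,300,.042),'right/left outer',f(525,305,.042),f(152,300,.042))
print('base corners',f(162,172,.008),f(554,178,.008),f(545,464,.008),f(145,460,.008))
E
```

```text
line mid [0.656  0.2175] ends [0.6839 0.2179] [0.6283 0.2174]
head corners [0.6852 0.2642] [0.6852 0.1689]
right stop inner [0.6569 0.1641] right/left outer [0.6554 0.1489] [0.6547 0.2829]
base corners [0.7112 0.292 ] [0.7117 0.1453] [0.6028 0.1443] [0.6017 0.2914]
```

```bash
python3 -c "
from workcell import job_done
print(job_done())"
```

```text
the job is handed in; nothing more can be done
None
```

The putter head is crown up on the cradle pad, within about 2 mm of centre by the camera, and I handed the job in at about 22 s; no verdict came back.

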